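# Line up salvaged heat sinks by height on the sorting strip

### The arm

A 6-joint arm with a two-finger parallel gripper is mounted at the origin on the work surface. World frame = base frame: x ahead of the robot, y to its left, z up, the work surface at z = 0. Lengths are in m, angles in degrees, forces in N, time in s.
With the tool pointing down it reaches from about 0.375 to 0.9 m from the base axis. Payload 3.1 kg.
Tool frame: the origin (TCP) lies midway between the tips of the shut fingers; the grasp point (between the pads) lies 19 mm behind it (bot.hold_point_z is the distance from the TCP to the grasp point, in m); z points along the fingers, y is the line along which they close (so a half turn about z gives the same grasp; the last joint's range is limited). The gripper opens to 87 mm and grips with 3 to 60 N. Pads are 19 mm wide; open, the fingers measure 117 mm over their backs; the gripper's body (75 mm by 190 mm) begins 51 mm behind the grasp point.
Start: joints at [59.444, 30.224, 82.088, -0, 67.689, -10.227], TCP at [0.217, 0.586, 0.223] pointing down, gripper open.
Joint ranges: [-176.69, 176.69], [-43.24, 126.21], [12.49, 139.97], [-82, 262], [0, 151.66], [-163.58, 163.58]. Speed limits (degrees/s): [159.86, 159.86, 180, 180, 180, 180].

### API

Orientations are given as a 3x3 rotation matrix whose columns are the frame's x, y, z axes.
In Python, from rig import read_state, optics, order, bot gives the robot as it stands.
- The arm moves only by the tool drive_tool, never from a script. Its argument "steps" is a list of rows, each a list of 7 numbers: the finger opening in mm, from 0 to 87, then the shift along the tool's x, y, z normalised to -1 to 1, where 1 is 0.12 m, then the turn, a rotation vector about the tool's x, y, z normalised to -1 to 1, where 1 is 1.5 rad. In form: [[jaw, tx, ty, tz, ax, ay, az], ...]. A call has 1 to 8 rows; each row is the pose to reach, as a shift and turn from the pose commanded when the call began, along the tool's axes at that moment; what a row does not reach only later rows make up. A row lasts 1/10 s, in which the tool goes at most 50 mm and 8.59 degrees, less where a joint would pass 70% of its speed; a pose out of reach is approached as far as the arm can. A call with a number of a shift or a turn outside -1 to 1 is refused whole. A call with a gripper value outside its range is refused whole. The fingers move at their own pace and stop on an object; the grip force is fixed at half the most. Time passes only in rows, so rows that repeat a pose let the fingers close. It gives the time, the measured TCP pose, the force, the opening and the grip force at its end, in the units of the state.
- read_state(): the state, without advancing time (a new reading comes with each control period).
- optics.capture(name): name is "scene" or "top" or "wrist"; returns a dict with "color" (420x560x3 uint8, blue, green, red), "range_z" (420x560 float32, m along the optical axis (not along the pixel's ray), 0 where there is no reading), "fx", "fy", "cx", "cy" (pixels), "rvec" (rotation vector, rad) and "tvec" (3), from world to camera coordinates, as OpenCV has them. Camera axes: x right, y down, z forward; pixel columns grow to the right and rows downward; lengths in m; the calibration is good to about 2 mm. The wrist camera is an equidistant fisheye: a pixel r from the principal point sees the ray r / f radians off the axis. A picture is of the moment at which its call begins.
- order.hand_in(): hands the job in; it is judged then, once.
The state is a dict: "time_s": time; "joint_positions": joint angles; "qvel": joint speeds; "tau": joint torques, N m; "position": TCP position; "tcp_rot": TCP orientation; "force": force on the tool from outside, world axes, zero at the start; "moment": the same for the moment, N m; "opening": opening from 0.0 (shut) to 1.0 (fully open); "grasp_force": force on a finger pad.
Only numpy, scipy, OpenCV 4.12 (cv2) and the standard library are available. Lean on these libraries where they do the work, as an engineer would, in place of code of your own. Each camera call takes 0.05 s, during which the arm holds its last target. There are 200 camera calls.

### The job

Line up the four salvaged heat sinks on the yellow pads of the sorting strip in order of height, one to a pad, with the tallest next to the strip's red end block and the shortest at the other end. Stand each upright, centred on its pad and squared up with it, and do not shift the clear tub of screws.

Things in the scene. Friction and masses are not known exactly. Their poses are not given: they have to be found in the camera images.
- sink_blue: heat sink: blue stacked plates on copper pipes, square footprint 34 x 34 mm, 58 mm tall, plain upright sides that can be gripped on either pair of parallel faces (a quarter turn makes no difference). Loose, 60 to 200 g. Origin: centre of its underside; z up, x and y square to its sides.
- sink_silver: heat sink: bare silver aluminium with upright fins, square footprint 38 x 38 mm, 45 mm tall, plain upright sides that can be gripped on either pair of parallel faces (a quarter turn makes no difference). Loose, 60 to 200 g. Origin: centre of its underside; z up, x and y square to its sides.
- sink_black: heat sink: black, with a field of square pins, square footprint 40 x 40 mm, 32 mm tall, plain upright sides that can be gripped on either pair of parallel faces (a quarter turn makes no difference). Loose, 60 to 200 g. Origin: centre of its underside; z up, x and y square to its sides.
- sink_copper: heat sink: copper, low and wide, with upright fins, square footprint 44 x 44 mm, 20 mm tall, plain upright sides that can be gripped on either pair of parallel faces (a quarter turn makes no difference). Loose, 60 to 200 g. Origin: centre of its underside; z up, x and y square to its sides.
- pad1: yellow square pad, 60 x 60 mm, 2 mm thick, the first of four fixed in a row on a dark steel strip (80 x 460 mm, 6 mm thick) lying on the table roughly along world y. Pads are 80 mm apart, centre to centre; pad1 is at the -y end, pad4 at the +y end. The pad's top is 8 mm above the table. Origin: centre of its underside; its y axis runs along the row from pad1 towards pad4.
- pad2: yellow square pad, 60 x 60 mm, 2 mm thick, the second of four fixed in a row on a dark steel strip (80 x 460 mm, 6 mm thick) lying on the table roughly along world y. Pads are 80 mm apart, centre to centre; pad1 is at the -y end, pad4 at the +y end. The pad's top is 8 mm above the table. Origin: centre of its underside; its y axis runs along the row from pad1 towards pad4.
- pad3: yellow square pad, 60 x 60 mm, 2 mm thick, the third of four fixed in a row on a dark steel strip (80 x 460 mm, 6 mm thick) lying on the table roughly along world y. Pads are 80 mm apart, centre to centre; pad1 is at the -y end, pad4 at the +y end. The pad's top is 8 mm above the table. Origin: centre of its underside; its y axis runs along the row from pad1 towards pad4.
- pad4: yellow square pad, 60 x 60 mm, 2 mm thick, the last of four fixed in a row on a dark steel strip (80 x 460 mm, 6 mm thick) lying on the table roughly along world y. Pads are 80 mm apart, centre to centre; pad1 is at the -y end, pad4 at the +y end. The pad's top is 8 mm above the table. Origin: centre of its underside; its y axis runs along the row from pad1 towards pad4.
- red_block: red block 60 mm (across the strip) x 24 mm (along it) x 20 mm tall, fixed on the strip beyond one end pad, its centre 88 mm from that pad's centre; a like white block closes the other end. The red one may be at either end and marks where the tallest heat sink goes. Origin: centre of its underside.
- screw_tub: small round open tub of clear, whitish plastic with a few screws in it, 60 mm across at the rim and 35 mm high, standing loose on the table among the heat sinks (nearest heat sink's centre at least 80 mm away). Not to be shifted. Origin: centre of its underside.
There are look-alikes about, which are no part of the job. What is shaped like the sink_black but pink is not meant. Several things have the shape of the sink_copper; the one meant has the colours described above.

How it is judged (in metres and radians):
At the end, for the whole second after the job is handed in: Counted from the pad beside the red block: blue (58 mm), silver (45), black (32), copper (20), each within 12 mm of its pad's centre horizontally, standing on the pad (underside within 5 mm of its top), upright within 0.1 rad, square to the pad within 0.26 rad in any quarter turn, and at rest (((horizontal distance between red_block and pad1 below 0.12 m and horizontal distance between sink_blue and pad1 below 0.012 m and z of sink_blue in the frame of pad1 below 0.007 m and (angle between the x axis of sink_blue and the x axis of pad1, either way round below 0.26 rad or angle between the x axis of sink_blue and the y axis of pad1, either way round below 0.26 rad) and horizontal distance between sink_silver and pad2 below 0.012 m and z of sink_silver in the frame of pad2 below 0.007 m and (angle between the x axis of sink_silver and the x axis of pad2, either way round below 0.26 rad or angle between the x axis of sink_silver and the y axis of pad2, either way round below 0.26 rad) and horizontal distance between sink_black and pad3 below 0.012 m and z of sink_black in the frame of pad3 below 0.007 m and (angle between the x axis of sink_black and the x axis of pad3, either way round below 0.26 rad or angle between the x axis of sink_black and the y axis of pad3, either way round below 0.26 rad) and horizontal distance between sink_copper and pad4 below 0.012 m and z of sink_copper in the frame of pad4 below 0.007 m and (angle between the x axis of sink_copper and the x axis of pad4, either way round below 0.26 rad or angle between the x axis of sink_copper and the y axis of pad4, either way round below 0.26 rad)) or (horizontal distance between red_block and pad4 below 0.12 m and horizontal distance between sink_blue and pad4 below 0.012 m and z of sink_blue in the frame of pad4 below 0.007 m and (angle between the x axis of sink_blue and the x axis of pad4, either way round below 0.26 rad or angle between the x axis of sink_blue and the y axis of pad4, either way round below 0.26 rad) and horizontal distance between sink_silver and pad3 below 0.012 m and z of sink_silver in the frame of pad3 below 0.007 m and (angle between the x axis of sink_silver and the x axis of pad3, either way round below 0.26 rad or angle between the x axis of sink_silver and the y axis of pad3, either way round below 0.26 rad) and horizontal distance between sink_black and pad2 below 0.012 m and z of sink_black in the frame of pad2 below 0.007 m and (angle between the x axis of sink_black and the x axis of pad2, either way round below 0.26 rad or angle between the x axis of sink_black and the y axis of pad2, either way round below 0.26 rad) and horizontal distance between sink_copper and pad1 below 0.012 m and z of sink_copper in the frame of pad1 below 0.007 m and (angle between the x axis of sink_copper and the x axis of pad1, either way round below 0.26 rad or angle between the x axis of sink_copper and the y axis of pad1, either way round below 0.26 rad))) and angle between each of sink_blue, sink_silver, sink_black, sink_copper's own z axis and vertical below 0.1 rad and linear speed of each of sink_blue, sink_silver, sink_black, sink_copper below 0.02 m/s); the robot touches nothing.
It fails at once if the tub of screws is shifted by more than 20 mm (distance of screw_tub from where it was at the start of the episode above 0.02 m).
It also fails if it takes over 102 s, if anything falls off the work surface, if the arm or the gripper's body presses on something with over 40 N, if the wrist force passes 120 N, or if a joint passes its speed limit or range.

## Working session

There is one attempt and no reset: what is moved stays moved. The work goes in short steps, Python scripts to look and compute and a tool call to move; the robot and the scene stay as the last step left them, time stands still between calls to the robot, and variables do not carry over. Pictures are saved under pics/ and viewed, at most 14 in all, crops included, and the job is handed in when it is done.

Besides the shell and the picture viewer there is one more tool, called by a JSON object that holds its "name" and its "arguments", one argument or row to a line. drive_tool: Moves the arm, as the interface text tells. Scaled input: -1 to 1 covers 0.12 m each way for a shift and 1.5 rad each way for a turn. Its arguments: {"type":"object","properties":{"steps":{"type":"array"}},"required":["steps"]}

```bash
mkdir -p pics; cat > h.py <<'E'
import numpy as np, cv2
from rig import read_state, optics, order, bot
def cap(n):
    d=optics.capture(n); R=cv2.Rodrigues(np.array(d["rvec"],float))[0]; t=np.array(d["tvec"],float).ravel()
    z=d["range_z"]; v,u=np.indices(z.shape)
    if n!="wrist":
        P=np.stack([(u-d["cx"])/d["fx"]*z,(v-d["cy"])/d["fy"]*z,z],-1)
    else:
        x=(u-d["cx"])/d["fx"];y=(v-d["cy"])/d["fy"];r=np.hypot(x,y)+1e-9;s=np.tan(np.minimum(r,1.5))/r
        P=np.stack([x*s*z,y*s*z,z],-1)
    W=(P-t)@R; W[z==0]=np.nan
    return d["color"],W,d
E
python3 - <<'E'
from h import *
for n in("top","scene"):
    c,W,d=cap(n); cv2.imwrite(f"pics/{n}0.png",c); np.save(f"{n}W.npy",W)
    print(n,W[210,280],-cv2.Rodrigues(np.array(d["rvec"]))[0].T@np.array(d["tvec"]).ravel())
s=read_state();print(s["time_s"],s["position"],s["tcp_rot"],bot.hold_point_z)
E
```

```text
top [ 0.53864105 -0.05320708  0.00150205] [ 0.3503602  -0.02970557  0.96422684]
scene [ 0.54324057 -0.09247568 -0.00166572] [0.97101431 0.51703365 0.86537864]
0.1 [0.21675419 0.58550689 0.22168594] [[-9.37712654e-01  3.47410373e-01 -1.00580746e-03]
 [ 3.47411641e-01  9.37711228e-01 -1.67464851e-03]
 [ 3.61366682e-04 -1.91976832e-03 -9.99998092e-01]] 0.0187
```

View pics/top0.png

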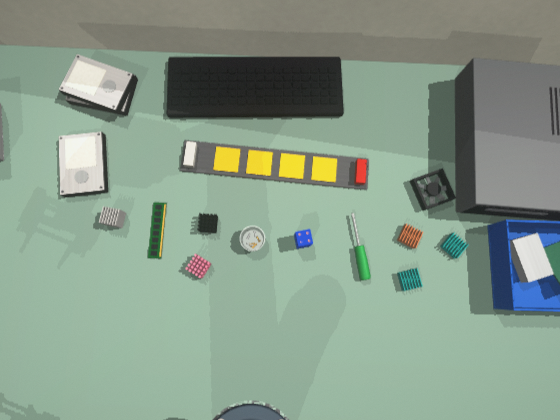

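View pics/scene0.png

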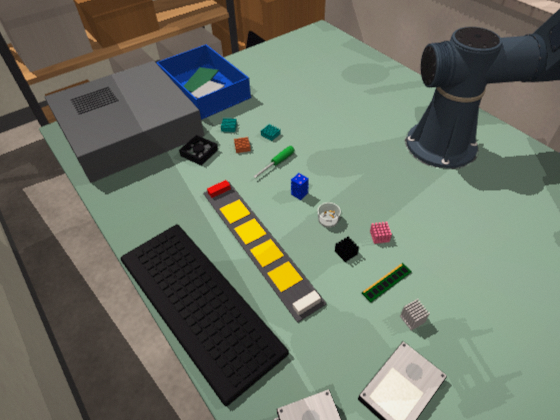

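The top view shows blue at (304,239), silver (110,217), black (207,223), copper (410,236), the tub (252,238), and the pink and teal look-alikes. The red block at (361,171) is at the -y end (pad1). The scene view agrees.

```bash
cat > m.py <<'E'
from h import *
def rect(P,h,tol=.006,lo=None):
    m=(P[:,2]>(lo if lo is not None else h-tol))&(P[:,2]<h+.008); q=P[m]
    if len(q)<6: return None
    r=cv2.minAreaRect((q[:,:2]*1000).astype(np.float32)); return np.round(r[0],1),np.round(r[1],1),round(r[2],1),len(q),round(float(np.median(q[:,2])),4)
if __name__=="__main__":
    px={"top":dict(blue=(304,239),silver=(110,217),black=(207,223),copper=(410,236)),
        "scene":dict(blue=(300,186),silver=(415,314),black=(346,250),copper=(242,145))}
    H=dict(blue=.058,silver=.045,black=.032,copper=.02)
    for n in px:
        c,W,d=cap(n)
        for k,(u,v) in px[n].items():
            P=W[v-20:v+21,u-20:u+21].reshape(-1,3);P=P[~np.isnan(P[:,0])]
            print(n,k,"top",rect(P,H[k]),"all",rect(P,H[k],lo=.008))
        hsv=cv2.cvtColor(c,cv2.COLOR_BGR2HSV)
        y=cv2.inRange(hsv,(20,150,120),(35,255,255)); N,L,S,C=cv2.connectedComponentsWithStats(y)
        for i in range(1,N):
            if S[i,4]>200:
                q=W[L==i]; q=q[~np.isnan(q[:,0])]; r=cv2.minAreaRect((q[:,:2]*1000).astype(np.float32)); print(n,"pad",C[i].round(),np.round(q.mean(0),4),np.round(r[1],1),round(r[2],1))
        t=(252,238) if n=="top" else (328,215)
        P=W[t[1]-18:t[1]+19,t[0]-18:t[0]+19].reshape(-1,3); print("tub",rect(P,.035,tol=.01))
        P=W[161:182,350:372].reshape(-1,3) if n=="top" else W[180:196,206:232].reshape(-1,3); print("red",rect(P,.026))
E
python3 m.py
```

```text
top blue top (array([ 466., -107.]), array([33.9, 34.3]), 12.8, 230, 0.0575) all (array([ 466., -107.]), array([34.1, 34.3]), 12.6, 280, 0.057)
top silver top (array([504.2, 334.6]), array([40. , 37.4]), 80.8, 217, 0.0428) all (array([504.1, 334.5]), array([40.5, 37.7]), 81.5, 401, 0.0395)
top black top (array([499. , 116.7]), array([40.6, 40.3]), 87.3, 151, 0.0306) all (array([498.8, 116.7]), array([40.7, 40.3]), 87.9, 275, 0.0276)
top copper top (array([ 483.3, -364.5]), array([45.1, 44.2]), 63.6, 197, 0.019) all (array([ 482.9, -364.4]), array([45.1, 45.3]), 63.6, 296, 0.017)
top pad [226. 159.] [0.6603 0.0815 0.0071] [60.7 61.2] 86.6
top pad [259. 162.] [0.6549 0.0017 0.0073] [60.  62.1] 85.7
top pad [291. 166.] [ 0.6494 -0.0781  0.0073] [59.8 61.4] 86.1
top pad [324. 169.] [ 0.6438 -0.158   0.0074] [59.9 61.9] 85.9
tub (array([463.8,  10. ]), array([57.3, 56.9]), 47.4, 131, 0.0338)
red (array([ 636.6, -245.6]), array([24.8, 52.9]), 86.8, 213, 0.0255)
scene blue top (array([ 467.4, -104.3]), array([36.7, 35.9]), 13.0, 142, 0.0585) all (array([462.2, -69.5]), array([ 38.7, 106.6])
[... 164 characters left out ...]
73)
scene black top (array([500.8, 119.8]), array([41.7, 42.4]), 88.5, 206, 0.0313) all (array([500.6, 119.4]), array([42.7, 42.4]), 88.0, 355, 0.0278)
scene copper top (array([ 482.3, -400.5]), array([107.2, 132. ]), 31.1, 230, 0.0195) all (array([ 482.3, -400.5]), array([107.2, 132. ]), 31.1, 280, 0.0186)
scene pad [234. 211.] [ 0.6451 -0.1566  0.0086] [68.7 62.8] 86.2
scene pad [250. 231.] [ 0.6504 -0.0771  0.0086] [67.6 63.4] 86.3
scene pad [266. 253.] [0.656  0.0028 0.0084] [64.9 62.8] 84.8
scene pad [284. 276.] [0.6614 0.0829 0.0083] [65.5 62.5] 87.8
tub (array([466.4,  14.3]), array([60.4, 56.4]), 47.3, 170, 0.0323)
red (array([ 639.6, -241.1]), array([28.5, 59.8]), 83.4, 172, 0.0264)
```

```bash
cat > g.py <<'E'
import sys,numpy as np
from scipy.spatial.transform import Rotation as Ro
from rig import read_state
# target x y z theta(deg of closing line): prints per-call [t, a] units
s=read_state();p=np.array(s["position"]);R=np.array(s["tcp_rot"])
print("t",round(s["time_s"],1),p.round(4),"op",round(s["opening"]*87,1))
a=list(map(float,sys.argv[1:]))
for i in range(0,len(a),4):
    x,y,z,th=a[i:i+4];c,q=np.cos(np.radians(th)),np.sin(np.radians(th))
    T=np.array([[-q,c,0],[c,q,0],[0,0,-1.]])
    sh=R.T@(np.array([x,y,z])-p)/.12; rv=Ro.from_matrix(R.T@T).as_rotvec()/1.5
    n=int(np.ceil(max(abs(sh).max(),abs(rv).max())-1e-3)) or 1
    print("calls",n,"shift",sh.round(3),"turn",rv.round(3)); p=np.array([x,y,z]);R=T
E
python3 g.py .353 .474 .16 -9  .505 .336 .16 -9  .505 .336 .008 -9
```

```text
t 0.2 [0.2169 0.5857 0.2219] op 87.2
calls 2 shift [-1.387 -0.478  0.516] turn [-0.001  0.     0.915]
calls 2 shift [-0.938  1.431  0.   ] turn [0. 0. 0.]
calls 2 shift [0.    0.    1.267] turn [0. 0. 0.]
```

{"name": "drive_tool", "arguments": {
  "steps": [
    [75,-0.98,-0.35,0.5,0,0,0.75],
    [75,-0.98,-0.35,0.5,0,0,0.75],
    [75,-0.98,-0.35,0.5,0,0,0.75],
    [75,-0.98,-0.35,0.5,0,0,0.75],
    [75,-0.98,-0.35,0.5,0,0,0.75],
    [75,-0.98,-0.35,0.5,0,0,0.75],
    [75,-0.98,-0.35,0.5,0,0,0.75],
    [75,-0.98,-0.35,0.5,0,0,0.75]
  ]
}}

```text
time_s: 1.0
position: [0.3128, 0.5057, 0.1623]
tcp_rot: [[-0.086, 0.996, -0.0], [0.996, 0.086, -0.0], [-0.0, -0.0, -1.0]]
force: [0.4, -0.0, -0.6]
opening: 0.865
grasp_force: 0.0
```

```bash
python3 g.py .415 .42 .14 -9  .505 .336 .12 -9  .505 .336 .008 -9
```

```text
t 1.0 [0.3128 0.5057 0.1623] op 75.2
calls 1 shift [-0.785  0.787  0.186] turn [-0.     0.     0.162]
calls 1 shift [-0.574  0.85   0.167] turn [0. 0. 0.]
calls 1 shift [0.    0.    0.933] turn [0. 0. 0.]
```

{"name": "drive_tool", "arguments": {
  "steps": [
    [75,-0.785,0.787,0.186,0,0,0.162],
    [75,-0.785,0.787,0.186,0,0,0.162],
    [75,-0.785,0.787,0.186,0,0,0.162],
    [75,-0.785,0.787,0.186,0,0,0.162]
  ]
}}

```text
time_s: 1.4
position: [0.4189, 0.4178, 0.1393]
tcp_rot: [[0.156, 0.988, 0.001], [0.988, -0.156, -0.001], [-0.001, 0.001, -1.0]]
force: [-0.6, 0.4, 0.5]
opening: 0.865
grasp_force: 0.0
```

{"name": "drive_tool", "arguments": {
  "steps": [
    [75,-0.574,0.85,0.167,0,0,0],
    [75,-0.574,0.85,0.167,0,0,0],
    [75,-0.574,0.85,0.167,0,0,0],
    [75,-0.574,0.85,0.167,0,0,0]
  ]
}}

```text
time_s: 1.8
position: [0.5081, 0.3351, 0.1196]
tcp_rot: [[0.155, 0.988, 0.0], [0.988, -0.155, -0.0], [-0.0, 0.001, -1.0]]
force: [-0.7, -0.1, -0.1]
opening: 0.863
grasp_force: 0.0
```

```bash
python3 g.py .505 .336 .008 -9; python3 -c "
from h import *
c,W,d=cap('wrist');cv2.imwrite('pics/w1.png',c)"
```

```text
t 1.8 [0.5081 0.3351 0.1196] op 75.1
calls 1 shift [ 0.003 -0.027  0.93 ] turn [0.    0.    0.001]
```

View pics/w1.png

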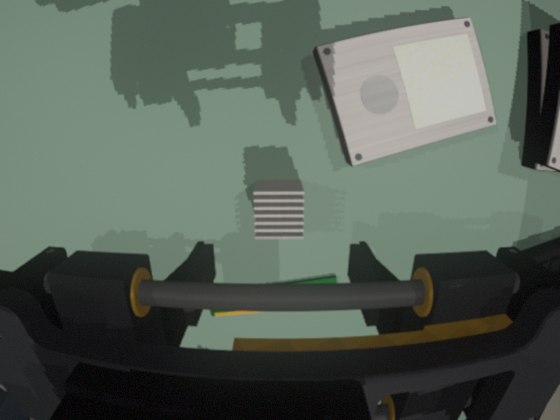

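The wrist view shows the silver sink at (279,210), square to the jaw and centred between the fingers (x≈213 and 352). Descending to grip it.

{"name": "drive_tool", "arguments": {
  "steps": [
    [75,0,-0.027,0.5,0,0,0],
    [75,0,-0.027,0.8,0,0,0],
    [75,0,-0.027,0.93,0,0,0],
    [75,0,-0.027,0.93,0,0,0],
    [30,0,-0.027,0.93,0,0,0],
    [30,0,-0.027,0.93,0,0,0],
    [30,0,-0.027,0.93,0,0,0],
    [30,0,-0.027,0.93,0,0,0]
  ]
}}

```text
time_s: 2.65
position: [0.5035, 0.338, 0.0102]
tcp_rot: [[0.151, 0.988, 0.003], [0.988, -0.151, 0.001], [0.002, 0.002, -1.0]]
force: [-0.5, 0.4, -0.3]
opening: 0.583
grasp_force: 0.0
```

```bash
python3 g.py .505 .336 .12 -9 .54 .23 .11 -3.9 .595 .12 .10 -3.9 .63 .01 .10 -3.9 .65 -.0776 .10 -3.9 .65 -.0776 .017 -3.9
```

```text
t 2.6 [0.5035 0.338  0.0102] op 50.8
calls 1 shift [-0.013  0.017 -0.915] turn [ 0.002 -0.001  0.003]
calls 1 shift [-0.827  0.426  0.083] turn [ 0.     0.    -0.059]
calls 1 shift [-0.883  0.52   0.083] turn [0. 0. 0.]
calls 1 shift [-0.895  0.353  0.   ] turn [0. 0. 0.]
calls 1 shift [-0.717  0.216  0.   ] turn [0. 0. 0.]
calls 1 shift [0.    0.    0.692] turn [0. 0. 0.]
```

{"name": "drive_tool", "arguments": {
  "steps": [
    [30,0,0,0,0,0,0],
    [30,0,0,0,0,0,0],
    [30,0,0,0,0,0,0],
    [30,0,0,0,0,0,0],
    [30,0,0,0,0,0,0]
  ]
}}

```text
time_s: 3.15
position: [0.5035, 0.3377, 0.0094]
tcp_rot: [[0.151, 0.988, 0.002], [0.988, -0.151, 0.001], [0.001, 0.002, -1.0]]
force: [0.4, -1.7, 5.2]
opening: 0.433
grasp_force: 30.0
```

```bash
python3 g.py .505 .336 .12 -9 .54 .23 .11 -3.9 .595 .12 .10 -3.9 .63 .01 .10 -3.9 .65 -.0776 .10 -3.9 .65 -.0776 .017 -3.9
```

```text
t 3.1 [0.5035 0.3377 0.0094] op 37.6
calls 1 shift [-0.012  0.016 -0.922] turn [ 0.001 -0.001  0.003]
calls 1 shift [-0.827  0.426  0.083] turn [ 0.     0.    -0.059]
calls 1 shift [-0.883  0.52   0.083] turn [0. 0. 0.]
calls 1 shift [-0.895  0.353  0.   ] turn [0. 0. 0.]
calls 1 shift [-0.717  0.216  0.   ] turn [0. 0. 0.]
calls 1 shift [0.    0.    0.692] turn [0. 0. 0.]
```

{"name": "drive_tool", "arguments": {
  "steps": [
    [30,0,0,-0.4,0,0,0],
    [30,0,0,-0.75,0,0,0],
    [30,0,0,-0.9,0,0,0],
    [30,0,0,-0.9,0,0,0]
  ]
}}

```text
time_s: 3.55
position: [0.5041, 0.3384, 0.1192]
tcp_rot: [[0.151, 0.988, 0.005], [0.988, -0.151, 0.002], [0.003, 0.004, -1.0]]
force: [0.6, 0.5, -0.5]
opening: 0.434
grasp_force: 30.0
```

{"name": "drive_tool", "arguments": {
  "steps": [
    [30,-0.3,0.15,0,0,0,-0.059],
    [30,-0.6,0.3,0.05,0,0,-0.059],
    [30,-0.83,0.43,0.08,0,0,-0.059],
    [30,-0.83,0.43,0.08,0,0,-0.059],
    [30,-0.83,0.43,0.08,0,0,-0.059]
  ]
}}

```text
time_s: 4.05
position: [0.5373, 0.2304, 0.1051]
tcp_rot: [[0.066, 0.998, -0.004], [0.998, -0.066, -0.0], [-0.001, -0.004, -1.0]]
force: [0.3, -0.2, -1.1]
opening: 0.433
grasp_force: 30.0
```

{"name": "drive_tool", "arguments": {
  "steps": [
    [30,-0.3,0.17,0,0,0,0],
    [30,-0.6,0.35,0.05,0,0,0],
    [30,-0.88,0.52,0.08,0,0,0],
    [30,-0.88,0.52,0.08,0,0,0],
    [30,-0.88,0.52,0.08,0,0,0]
  ]
}}

```text
time_s: 4.55
position: [0.5932, 0.1224, 0.0964]
tcp_rot: [[0.064, 0.998, -0.002], [0.998, -0.064, 0.001], [0.0, -0.002, -1.0]]
force: [-1.4, 0.6, -0.1]
opening: 0.433
grasp_force: 30.0
```

{"name": "drive_tool", "arguments": {
  "steps": [
    [30,-0.3,0.12,0,0,0,0],
    [30,-0.6,0.24,0,0,0,0],
    [30,-0.9,0.35,0,0,0,0],
    [30,-0.9,0.35,0,0,0,0],
    [30,-0.9,0.35,0,0,0,0],
    [30,-0.9,0.35,0,0,0,0]
  ]
}}

```text
time_s: 5.15
position: [0.6277, 0.0139, 0.097]
tcp_rot: [[0.061, 0.998, -0.002], [0.998, -0.061, 0.001], [0.001, -0.002, -1.0]]
force: [0.4, 0.6, -0.8]
opening: 0.434
grasp_force: 30.0
```

```bash
python3 g.py .65 -.0776 .10 -3.9 .65 -.0776 .018 -3.9
```

```text
t 5.2 [0.6277 0.0139 0.097 ] op 37.7
calls 1 shift [-0.75   0.232 -0.026] turn [-0.002 -0.001  0.004]
calls 1 shift [0.    0.    0.683] turn [0. 0. 0.]
```

{"name": "drive_tool", "arguments": {
  "steps": [
    [30,-0.3,0.1,0,0,0,0],
    [30,-0.6,0.2,0,0,0,0],
    [30,-0.75,0.232,0,0,0,0],
    [30,-0.75,0.232,0,0,0,0],
    [30,-0.75,0.232,0,0,0,0],
    [30,-0.75,0.232,0.3,0,0,0],
    [30,-0.75,0.232,0.3,0,0,0],
    [30,-0.75,0.232,0.3,0,0,0]
  ]
}}

```text
time_s: 5.95
position: [0.6497, -0.078, 0.0607]
tcp_rot: [[0.062, 0.998, -0.004], [0.998, -0.062, 0.001], [0.001, -0.004, -1.0]]
force: [0.1, 0.3, -1.0]
opening: 0.428
grasp_force: 30.0
```

```bash
python3 g.py .65 -.0776 .018 -3.9; python3 -c "
from h import *
c,W,d=cap('wrist');cv2.imwrite('pics/w2.png',c)"
```

```text
t 6.0 [ 0.6497 -0.078   0.0607] op 37.3
calls 1 shift [0.003 0.003 0.356] turn [-0.002 -0.001  0.004]
```

View pics/w2.png

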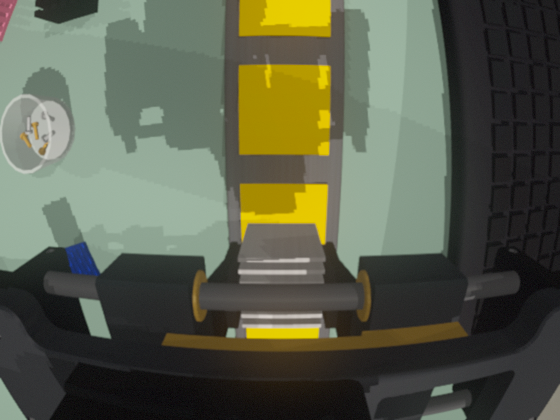

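The wrist view shows the silver sink squarely above pad2 (x 240–325 against the pad's 240–330), with the tub clear at (35,135). Lowering and releasing.

{"name": "drive_tool", "arguments": {
  "steps": [
    [30,0,0,0.15,0,0,0],
    [30,0,0,0.28,0,0,0],
    [30,0,0,0.34,0,0,0],
    [30,0,0,0.36,0,0,0],
    [30,0,0,0.36,0,0,0],
    [60,0,0,0.36,0,0,0],
    [60,0,0,0.36,0,0,0],
    [60,0,0,0.36,0,0,0]
  ]
}}

```text
time_s: 6.8
position: [0.6517, -0.0803, 0.0188]
tcp_rot: [[0.064, 0.998, 0.001], [0.998, -0.064, -0.0], [-0.0, 0.001, -1.0]]
force: [-0.5, -0.8, 0.1]
opening: 0.618
grasp_force: 0.0
```

{"name": "drive_tool", "arguments": {
  "steps": [
    [75,0,0,0,0,0,0],
    [75,0,0,0,0,0,0],
    [75,0,0,-0.2,0,0,0],
    [75,0,0,-0.5,0,0,0],
    [75,0,0,-0.75,0,0,0],
    [75,0,0,-0.75,0,0,0],
    [75,0,0,-0.75,0,0,0]
  ]
}}

```text
time_s: 7.5
position: [0.6515, -0.0802, 0.109]
tcp_rot: [[0.063, 0.998, 0.001], [0.998, -0.063, -0.001], [-0.0, 0.001, -1.0]]
force: [0.0, -0.5, 0.1]
opening: 0.864
grasp_force: 0.0
```

```bash
python3 g.py .575 .02 .11 -2 .5 .118 .11 -2  .5 .118 .008 -2
```

```text
t 7.5 [ 0.6515 -0.0802  0.109 ] op 75.1
calls 1 shift [ 0.793 -0.689 -0.01 ] turn [ 0.001  0.    -0.019]
calls 1 shift [ 0.794 -0.653  0.   ] turn [0. 0. 0.]
calls 1 shift [0.   0.   0.85] turn [0. 0. 0.]
```

{"name": "drive_tool", "arguments": {
  "steps": [
    [75,0.793,-0.689,0,0,0,-0.019],
    [75,0.793,-0.689,0,0,0,-0.019],
    [75,0.793,-0.689,0,0,0,-0.019],
    [75,0.793,-0.689,0,0,0,-0.019],
    [75,0.793,-0.689,0,0,0,-0.019]
  ]
}}

```text
time_s: 8.0
position: [0.5743, 0.0204, 0.1071]
tcp_rot: [[0.034, 0.999, -0.001], [0.999, -0.034, -0.0], [-0.0, -0.001, -1.0]]
force: [-0.0, -0.6, -0.2]
opening: 0.865
grasp_force: 0.0
```

{"name": "drive_tool", "arguments": {
  "steps": [
    [75,0.794,-0.653,0,0,0,0],
    [75,0.794,-0.653,0,0,0,0],
    [75,0.794,-0.653,0,0,0,0],
    [75,0.794,-0.653,0,0,0,0],
    [75,0.794,-0.653,0,0,0,0]
  ]
}}

```text
time_s: 8.5
position: [0.5016, 0.1174, 0.108]
tcp_rot: [[0.035, 0.999, 0.002], [0.999, -0.035, -0.0], [-0.0, 0.002, -1.0]]
force: [0.6, -0.5, -1.2]
opening: 0.859
grasp_force: 0.0
```

```bash
python3 g.py .5 .118 .008 -2; python3 -c "
from m import *
c,W,d=cap('top');cv2.imwrite('pics/t2.png',c)
P=W[140:185,270:310].reshape(-1,3);print(rect(P[~np.isnan(P[:,0])],.053))"
```

```text
t 8.5 [0.5016 0.1174 0.108 ] op 74.7
calls 1 shift [ 0.005 -0.015  0.834] turn [ 0.001  0.    -0.   ]
(array([649.6, -82.2]), array([37.8, 39.1]), 85.2, 106, 0.0523)
```

{"name": "drive_tool", "arguments": {
  "steps": [
    [75,0,-0.015,0.4,0,0,0],
    [75,0,-0.015,0.7,0,0,0],
    [75,0,-0.015,0.84,0,0,0],
    [75,0,-0.015,0.84,0,0,0],
    [30,0,-0.015,0.84,0,0,0],
    [30,0,-0.015,0.84,0,0,0],
    [30,0,-0.015,0.84,0,0,0],
    [30,0,-0.015,0.84,0,0,0]
  ]
}}

```text
time_s: 9.35
position: [0.4988, 0.1181, 0.0084]
tcp_rot: [[0.035, 0.999, 0.002], [0.999, -0.035, 0.0], [0.0, 0.002, -1.0]]
force: [0.1, -0.5, 0.4]
opening: 0.586
grasp_force: 0.0
```

{"name": "drive_tool", "arguments": {
  "steps": [
    [30,0,0,0,0,0,0],
    [30,0,0,0,0,0,0],
    [30,0,0,0,0,0,0],
    [30,0,0,0,0,0,0],
    [30,0,0,0,0,0,0]
  ]
}}

```text
time_s: 9.85
position: [0.4989, 0.1182, 0.0081]
tcp_rot: [[0.035, 0.999, 0.002], [0.999, -0.035, 0.0], [0.0, 0.002, -1.0]]
force: [1.2, 0.0, 5.9]
opening: 0.458
grasp_force: 30.0
```

```bash
python3 g.py .5 .118 .1 -2 .58 .06 .09 -3.9 .6554 .0022 .09 -3.9 .6554 .0022 .018 -3.9
```

```text
t 9.8 [0.4989 0.1182 0.0081] op 39.8
calls 1 shift [-0.001  0.011 -0.766] turn [ 0.002 -0.     0.   ]
calls 1 shift [-0.46   0.683  0.083] turn [0.    0.    0.022]
calls 1 shift [-0.438  0.66   0.   ] turn [0. 0. 0.]
calls 1 shift [0.  0.  0.6] turn [0. 0. 0.]
```

{"name": "drive_tool", "arguments": {
  "steps": [
    [30,0,0,-0.4,0,0,0],
    [30,0,0,-0.75,0,0,0],
    [30,0,0,-0.75,0,0,0]
  ]
}}

```text
time_s: 10.15
position: [0.5009, 0.1185, 0.1012]
tcp_rot: [[0.035, 0.999, 0.009], [0.999, -0.035, 0.0], [0.001, 0.009, -1.0]]
force: [0.6, -0.2, -0.8]
opening: 0.454
grasp_force: 30.0
```

{"name": "drive_tool", "arguments": {
  "steps": [
    [30,-0.2,0.25,0,0,0,0.022],
    [30,-0.4,0.5,0.0,0,0,0.022],
    [30,-0.46,0.683,0.06,0,0,0.022],
    [30,-0.46,0.683,0.06,0,0,0.022],
    [30,-0.46,0.683,0.06,0,0,0.022]
  ]
}}

```text
time_s: 10.65
position: [0.5762, 0.0602, 0.0887]
tcp_rot: [[0.069, 0.998, -0.004], [0.998, -0.069, 0.001], [0.0, -0.004, -1.0]]
force: [-0.8, 0.6, -1.3]
opening: 0.457
grasp_force: 30.0
```

{"name": "drive_tool", "arguments": {
  "steps": [
    [30,-0.2,0.25,0,0,0,0],
    [30,-0.4,0.5,0,0,0,0],
    [30,-0.438,0.66,0,0,0,0],
    [30,-0.438,0.66,0,0,0,0],
    [30,-0.438,0.66,0,0,0,0],
    [30,-0.438,0.66,0,0,0,0]
  ]
}}

```text
time_s: 11.25
position: [0.6506, 0.0038, 0.0895]
tcp_rot: [[0.067, 0.998, -0.004], [0.998, -0.067, 0.001], [0.001, -0.004, -1.0]]
force: [-0.3, 0.1, -1.8]
opening: 0.461
grasp_force: 30.0
```

```bash
python3 g.py .6554 .0022 .0165 -3.9
```

```text
t 11.2 [0.6506 0.0038 0.0895] op 40.1
calls 1 shift [-0.011  0.043  0.608] turn [-0.003 -0.     0.001]
```

{"name": "drive_tool", "arguments": {
  "steps": [
    [30,-0.01,0.043,0.25,0,0,0],
    [30,-0.01,0.043,0.45,0,0,0],
    [30,-0.01,0.043,0.57,0,0,0],
    [30,-0.01,0.043,0.608,0,0,0],
    [30,-0.01,0.043,0.608,0,0,0],
    [60,-0.01,0.043,0.608,0,0,0],
    [60,-0.01,0.043,0.608,0,0,0],
    [60,-0.01,0.043,0.608,0,0,0]
  ]
}}

```text
time_s: 12.05
position: [0.659, 0.0007, 0.018]
tcp_rot: [[0.068, 0.998, 0.001], [0.998, -0.068, -0.0], [-0.0, 0.001, -1.0]]
force: [-0.1, 0.3, -0.1]
opening: 0.632
grasp_force: 0.0
```

{"name": "drive_tool", "arguments": {
  "steps": [
    [75,0,0,0,0,0,0],
    [75,0,0,0,0,0,0],
    [75,0,0,-0.2,0,0,0],
    [75,0,0,-0.5,0,0,0],
    [75,0,0,-0.9,0,0,0],
    [75,0,0,-0.9,0,0,0],
    [75,0,0,-0.9,0,0,0]
  ]
}}

```text
time_s: 12.75
position: [0.6594, 0.0006, 0.127]
tcp_rot: [[0.068, 0.998, 0.003], [0.998, -0.068, -0.001], [-0.0, 0.004, -1.0]]
force: [-0.2, 0.1, -0.3]
opening: 0.856
grasp_force: 0.0
```

```bash
python3 g.py .56 -.05 .13 5 .4665 -.106 .12 13 .4665 -.106 .012 13
```

```text
t 12.8 [6.594e-01 6.000e-04 1.270e-01] op 74.5
calls 1 shift [-0.477 -0.798 -0.028] turn [ 0.002  0.    -0.103]
calls 1 shift [-0.397 -0.817  0.083] turn [ 0.     0.    -0.093]
calls 1 shift [0.  0.  0.9] turn [0. 0. 0.]
```

{"name": "drive_tool", "arguments": {
  "steps": [
    [75,-0.477,-0.798,0,0,0,-0.103],
    [75,-0.477,-0.798,0,0,0,-0.103],
    [75,-0.477,-0.798,0,0,0,-0.103],
    [75,-0.477,-0.798,0,0,0,-0.103],
    [75,-0.477,-0.798,0,0,0,-0.103]
  ]
}}

```text
time_s: 13.25
position: [0.5601, -0.05, 0.1247]
tcp_rot: [[-0.086, 0.996, 0.001], [0.996, 0.086, 0.0], [0.0, 0.001, -1.0]]
force: [-0.1, 0.2, 0.2]
opening: 0.86
grasp_force: 0.0
```

{"name": "drive_tool", "arguments": {
  "steps": [
    [75,-0.397,-0.817,0,0,0,-0.093],
    [75,-0.397,-0.817,0,0,0,-0.093],
    [75,-0.397,-0.817,0.05,0,0,-0.093],
    [75,-0.397,-0.817,0.05,0,0,-0.093],
    [75,-0.397,-0.817,0.05,0,0,-0.093]
  ]
}}

```text
time_s: 13.75
position: [0.468, -0.1061, 0.1192]
tcp_rot: [[-0.224, 0.975, 0.003], [0.975, 0.224, -0.001], [-0.001, 0.002, -1.0]]
force: [-0.2, -0.2, -0.3]
opening: 0.861
grasp_force: 0.0
```

```bash
python3 g.py .4665 -.106 .012 13
```

```text
t 13.8 [ 0.468  -0.1061  0.1192] op 74.9
calls 1 shift [ 0.005 -0.014  0.894] turn [ 0.002  0.001 -0.001]
```

{"name": "drive_tool", "arguments": {
  "steps": [
    [75,0.005,-0.014,0.35,0,0,0],
    [75,0.005,-0.014,0.7,0,0,0],
    [75,0.005,-0.014,0.88,0,0,0],
    [75,0.005,-0.014,0.88,0,0,0],
    [25,0.005,-0.014,0.88,0,0,0],
    [25,0.005,-0.014,0.88,0,0,0],
    [25,0.005,-0.014,0.88,0,0,0],
    [25,0.005,-0.014,0.88,0,0,0]
  ]
}}

```text
time_s: 14.55
position: [0.4646, -0.1058, 0.0148]
tcp_rot: [[-0.224, 0.975, 0.002], [0.975, 0.224, -0.001], [-0.002, 0.002, -1.0]]
force: [0.9, 0.3, -0.1]
opening: 0.585
grasp_force: 0.0
```

{"name": "drive_tool", "arguments": {
  "steps": [
    [25,0,0,0,0,0,0],
    [25,0,0,0,0,0,0],
    [25,0,0,0,0,0,0],
    [25,0,0,0,0,0,0],
    [25,0,0,0,0,0,0],
    [25,0,0,0,0,0,0]
  ]
}}

```text
time_s: 15.15
position: [0.4646, -0.106, 0.0142]
tcp_rot: [[-0.224, 0.975, 0.002], [0.975, 0.224, -0.001], [-0.001, 0.002, -1.0]]
force: [1.5, 0.6, 6.5]
opening: 0.387
grasp_force: 30.0
```

```bash
python3 g.py .467 -.106 .11 13 .55 -.13 .1 5 .6444 -.1563 .1 -3.9
```

```text
t 15.2 [ 0.4646 -0.106   0.0142] op 33.7
calls 1 shift [-0.006  0.021 -0.798] turn [ 0.001  0.001 -0.001]
calls 1 shift [-0.35   0.629  0.083] turn [0.    0.    0.093]
calls 1 shift [-0.287  0.765  0.   ] turn [0.    0.    0.104]
```

{"name": "drive_tool", "arguments": {
  "steps": [
    [25,0,0,-0.4,0,0,0],
    [25,0,0,-0.8,0,0,0],
    [25,0,0,-0.8,0,0,0],
    [25,0,0,-0.8,0,0,0]
  ]
}}

```text
time_s: 15.55
position: [0.4638, -0.1057, 0.1103]
tcp_rot: [[-0.224, 0.975, 0.001], [0.975, 0.224, -0.001], [-0.001, 0.001, -1.0]]
force: [-0.2, 0.2, -1.2]
opening: 0.389
grasp_force: 30.0
```

{"name": "drive_tool", "arguments": {
  "steps": [
    [25,-0.15,0.25,0,0,0,0.093],
    [25,-0.3,0.5,0.0,0,0,0.093],
    [25,-0.35,0.629,0.0,0,0,0.093],
    [25,-0.35,0.629,0.0,0,0,0.093],
    [25,-0.35,0.629,0.0,0,0,0.093]
  ]
}}

```text
time_s: 16.05
position: [0.5442, -0.1286, 0.1076]
tcp_rot: [[-0.087, 0.996, -0.006], [0.996, 0.087, 0.002], [0.003, -0.005, -1.0]]
force: [0.1, 0.2, -1.0]
opening: 0.386
grasp_force: 30.0
```

{"name": "drive_tool", "arguments": {
  "steps": [
    [25,-0.1,0.3,0,0,0,0.104],
    [25,-0.2,0.6,0,0,0,0.104],
    [25,-0.287,0.765,0,0,0,0.104],
    [25,-0.287,0.765,0,0,0,0.104],
    [25,-0.287,0.765,0,0,0,0.104],
    [25,-0.287,0.765,0,0,0,0.104],
    [25,-0.287,0.765,0,0,0,0.104]
  ]
}}

```text
time_s: 16.75
position: [0.6391, -0.1552, 0.1092]
tcp_rot: [[0.069, 0.998, -0.003], [0.998, -0.069, 0.001], [0.001, -0.003, -1.0]]
force: [-0.3, -0.7, -0.3]
opening: 0.393
grasp_force: 30.0
```

```bash
python3 g.py .6444 -.1565 .0225 -3.9
```

```text
t 16.8 [ 0.6391 -0.1552  0.1092] op 34.2
calls 1 shift [-0.009  0.047  0.723] turn [-0.002 -0.001 -0.001]
```

{"name": "drive_tool", "arguments": {
  "steps": [
    [25,-0.01,0.025,0.3,0,0,0],
    [25,-0.01,0.025,0.55,0,0,0],
    [25,-0.01,0.025,0.68,0,0,0],
    [25,-0.01,0.025,0.72,0,0,0],
    [25,-0.01,0.025,0.72,0,0,0],
    [60,-0.01,0.025,0.72,0,0,0],
    [60,-0.01,0.025,0.72,0,0,0],
    [60,-0.01,0.025,0.72,0,0,0]
  ]
}}

```text
time_s: 17.55
position: [0.6447, -0.1576, 0.0241]
tcp_rot: [[0.069, 0.998, 0.002], [0.998, -0.069, -0.001], [-0.001, 0.002, -1.0]]
force: [-0.0, -0.0, -0.4]
opening: 0.575
grasp_force: 0.0
```

{"name": "drive_tool", "arguments": {
  "steps": [
    [75,0,0,0,0,0,0],
    [75,0,0,0,0,0,0],
    [75,0,0,-0.2,0,0,0],
    [75,0,0,-0.5,0,0,0],
    [75,0,0,-0.9,0,0,0],
    [75,0,0,-0.9,0,0,0],
    [75,0,0,-0.9,0,0,0]
  ]
}}

```text
time_s: 18.25
position: [0.6448, -0.1577, 0.133]
tcp_rot: [[0.069, 0.998, 0.003], [0.998, -0.069, -0.001], [-0.001, 0.003, -1.0]]
force: [0.6, 0.1, -0.7]
opening: 0.861
grasp_force: 0.0
```

```bash
python3 g.py .565 -.26 .12 -15 .483 -.363 .11 -26.4 .483 -.363 .005 -26.4
```

```text
t 18.2 [ 0.6448 -0.1577  0.133 ] op 74.9
calls 1 shift [-0.896 -0.605  0.107] turn [0.002 0.001 0.128]
calls 2 shift [-1.006 -0.438  0.083] turn [0.    0.    0.133]
calls 1 shift [0.    0.    0.875] turn [0. 0. 0.]
```

{"name": "drive_tool", "arguments": {
  "steps": [
    [75,-0.91,-0.605,0.1,0,0,0.128],
    [75,-0.91,-0.605,0.1,0,0,0.128],
    [75,-0.91,-0.605,0.1,0,0,0.128],
    [75,-0.91,-0.605,0.1,0,0,0.128],
    [75,-0.91,-0.605,0.1,0,0,0.128]
  ]
}}

```text
time_s: 18.75
position: [0.5628, -0.2611, 0.1176]
tcp_rot: [[0.261, 0.965, -0.003], [0.965, -0.261, 0.002], [0.002, -0.003, -1.0]]
force: [0.6, -0.2, -0.0]
opening: 0.863
grasp_force: 0.0
```

{"name": "drive_tool", "arguments": {
  "steps": [
    [75,-0.99,-0.438,0.08,0,0,0.133],
    [75,-0.99,-0.438,0.08,0,0,0.133],
    [75,-0.99,-0.438,0.08,0,0,0.133],
    [75,-0.99,-0.438,0.08,0,0,0.133],
    [75,-0.99,-0.438,0.08,0,0,0.133]
  ]
}}

```text
time_s: 19.25
position: [0.4829, -0.3615, 0.109]
tcp_rot: [[0.445, 0.896, -0.0], [0.896, -0.445, 0.001], [0.001, -0.001, -1.0]]
force: [-0.1, 0.7, -0.1]
opening: 0.864
grasp_force: 0.0
```

```bash
python3 g.py .483 -.363 .005 -26.4; python3 -c "
from h import *
c,W,d=cap('wrist');cv2.imwrite('pics/w3.png',c)
c,W,d=cap('top');cv2.imwrite('pics/t3.png',cv2.resize(c[130:270,170:380],None,fx=3,fy=3))"
```

```text
t 19.2 [ 0.4829 -0.3615  0.109 ] op 75.1
calls 1 shift [-0.012  0.007  0.867] turn [-0.001 -0.001 -0.   ]
```

View pics/w3.png

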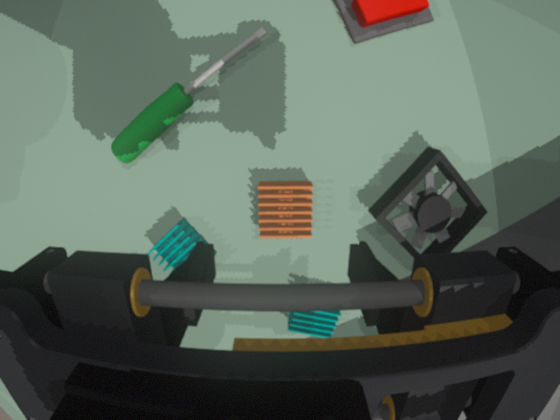

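View pics/t3.png

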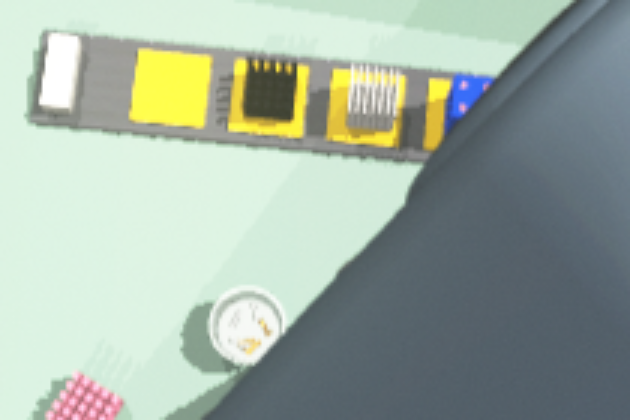

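The wrist view shows copper square at (285,210), with teal at (178,245) and the fan at (430,210). At a 66 mm opening the fingers clear both. The top crop shows black (270,90) sitting a bit towards +x on pad3; I'll measure that later.

{"name": "drive_tool", "arguments": {
  "steps": [
    [66,-0.012,0.0,0.3,0,0,0],
    [66,-0.012,0.0,0.6,0,0,0],
    [66,-0.012,0.0,0.8,0,0,0],
    [66,-0.012,0.0,0.867,0,0,0],
    [66,-0.012,0.0,0.867,0,0,0],
    [35,-0.012,0.0,0.867,0,0,0],
    [35,-0.012,0.0,0.867,0,0,0],
    [35,-0.012,0.0,0.867,0,0,0]
  ]
}}

```text
time_s: 20.15
position: [0.4826, -0.3644, 0.007]
tcp_rot: [[0.445, 0.896, 0.002], [0.896, -0.445, -0.002], [-0.001, 0.003, -1.0]]
force: [0.0, -0.5, -0.8]
opening: 0.57
grasp_force: 0.0
```

{"name": "drive_tool", "arguments": {
  "steps": [
    [35,0,0,0,0,0,0],
    [35,0,0,0,0,0,0],
    [35,0,0,0,0,0,0],
    [35,0,0,0,0,0,0]
  ]
}}

```text
time_s: 20.55
position: [0.483, -0.3648, 0.0069]
tcp_rot: [[0.445, 0.895, 0.003], [0.895, -0.445, -0.002], [-0.001, 0.003, -1.0]]
force: [1.7, -0.1, 6.2]
opening: 0.503
grasp_force: 30.0
```

```bash
python3 g.py .483 -.363 .12 -26.4 .50 -.27 .12 -15 .525 -.165 .12 -5 .56 -.07 .12 -3.9  .61 .01 .12 -3.9 .6590 .0842 .11 -3.9
```

```text
t 20.6 [ 0.483  -0.3648  0.0069] op 43.8
calls 1 shift [ 0.012 -0.003 -0.942] turn [ 0.002  0.001 -0.   ]
calls 1 shift [ 0.757 -0.218  0.   ] turn [ 0.     0.    -0.133]
calls 1 shift [ 0.899 -0.025  0.   ] turn [ 0.     0.    -0.116]
calls 1 shift [0.814 0.222 0.   ] turn [ 0.     0.    -0.013]
calls 1 shift [0.693 0.37  0.   ] turn [0. 0. 0.]
calls 1 shift [0.645 0.365 0.083] turn [0. 0. 0.]
```

{"name": "drive_tool", "arguments": {
  "steps": [
    [35,0,0,-0.4,0,0,0],
    [35,0,0,-0.8,0,0,0],
    [35,0,0,-0.94,0,0,0],
    [35,0,0,-0.94,0,0,0]
  ]
}}

```text
time_s: 20.95
position: [0.4829, -0.365, 0.1212]
tcp_rot: [[0.445, 0.896, 0.004], [0.896, -0.445, -0.004], [-0.002, 0.005, -1.0]]
force: [0.3, -0.8, -3.1]
opening: 0.507
grasp_force: 30.0
```

{"name": "drive_tool", "arguments": {
  "steps": [
    [35,0.3,-0.1,0,0,0,-0.07],
    [35,0.6,-0.2,0,0,0,-0.133],
    [35,0.757,-0.218,0,0,0,-0.133],
    [35,0.757,-0.218,0,0,0,-0.133],
    [35,0.757,-0.218,0,0,0,-0.133]
  ]
}}

```text
time_s: 21.45
position: [0.498, -0.2701, 0.1169]
tcp_rot: [[0.258, 0.966, -0.002], [0.966, -0.258, 0.001], [0.001, -0.003, -1.0]]
force: [0.7, -0.5, -1.1]
opening: 0.5
grasp_force: 30.0
```

{"name": "drive_tool", "arguments": {
  "steps": [
    [35,0.3,0,0,0,0,-0.06],
    [35,0.6,0,0,0,0,-0.116],
    [35,0.9,-0.025,0,0,0,-0.116],
    [35,0.9,-0.025,0,0,0,-0.116],
    [35,0.9,-0.025,0,0,0,-0.116]
  ]
}}

```text
time_s: 21.95
position: [0.5238, -0.1661, 0.1178]
tcp_rot: [[0.087, 0.996, -0.001], [0.996, -0.087, -0.0], [-0.0, -0.001, -1.0]]
force: [0.2, -0.6, -2.8]
opening: 0.502
grasp_force: 30.0
```

{"name": "drive_tool", "arguments": {
  "steps": [
    [35,0.3,0.08,0,0,0,-0.013],
    [35,0.6,0.16,0,0,0,-0.013],
    [35,0.814,0.222,0,0,0,-0.013],
    [35,0.814,0.222,0,0,0,-0.013],
    [35,0.814,0.222,0,0,0,-0.013]
  ]
}}

```text
time_s: 22.45
position: [0.5592, -0.0721, 0.1181]
tcp_rot: [[0.068, 0.998, -0.0], [0.998, -0.068, -0.001], [-0.001, 0.0, -1.0]]
force: [-0.9, -0.2, -2.2]
opening: 0.499
grasp_force: 30.0
```

{"name": "drive_tool", "arguments": {
  "steps": [
    [35,0.3,0.15,0,0,0,0],
    [35,0.6,0.3,0,0,0,0],
    [35,0.693,0.37,0,0,0,0],
    [35,0.693,0.37,0,0,0,0],
    [35,0.693,0.37,0,0,0,0]
  ]
}}

```text
time_s: 22.95
position: [0.6082, 0.0075, 0.118]
tcp_rot: [[0.069, 0.998, -0.002], [0.998, -0.069, -0.001], [-0.001, -0.001, -1.0]]
force: [0.0, 0.6, -2.5]
opening: 0.503
grasp_force: 30.0
```

```bash
python3 g.py .6600 .0832 .11 -3.9
python3 - <<'E'
from m import *
c,W,d=cap('top')
for k,(u,v),h in(("blue",(326,164),.066),("silver",(293,162),.053),("black",(261,160),.04)):
    P=W[v-18:v+19,u-16:u+17].reshape(-1,3);print(k,rect(P[~np.isnan(P[:,0])],h))
E
```

```text
t 22.9 [0.6082 0.0075 0.118 ] op 43.8
calls 1 shift [0.659 0.388 0.065] turn [-0.001  0.001 -0.001]
blue (array([ 641.9, -159.3]), array([34.1, 34.3]), 85.4, 216, 0.0654)
silver (array([649.6, -82.1]), array([37.9, 38.3]), 86.9, 107, 0.0526)
black None
```

{"name": "drive_tool", "arguments": {
  "steps": [
    [35,0.3,0.2,0,0,0,0],
    [35,0.6,0.35,0,0,0,0],
    [35,0.659,0.388,0.06,0,0,0],
    [35,0.659,0.388,0.06,0,0,0],
    [35,0.659,0.388,0.06,0,0,0],
    [35,0.659,0.388,0.06,0,0,0]
  ]
}}

```text
time_s: 23.6
position: [0.6596, 0.0832, 0.111]
tcp_rot: [[0.07, 0.998, -0.002], [0.998, -0.07, -0.001], [-0.001, -0.002, -1.0]]
force: [0.1, -0.1, -2.0]
opening: 0.499
grasp_force: 30.0
```

```bash
python3 g.py .6600 .0832 .0152 -3.9
```

```text
t 23.6 [0.6596 0.0832 0.111 ] op 43.4
calls 1 shift [0.001 0.005 0.799] turn [-0.001  0.    -0.001]
```

{"name": "drive_tool", "arguments": {
  "steps": [
    [35,0,0,0.3,0,0,0],
    [35,0,0,0.6,0,0,0],
    [35,0,0,0.75,0,0,0],
    [35,0,0,0.795,0,0,0],
    [35,0,0,0.795,0,0,0],
    [60,0,0,0.795,0,0,0],
    [60,0,0,0.795,0,0,0],
    [60,0,0,0.795,0,0,0]
  ]
}}

```text
time_s: 24.4
position: [0.6615, 0.0847, 0.0168]
tcp_rot: [[0.068, 0.998, 0.002], [0.998, -0.068, -0.0], [0.0, 0.002, -1.0]]
force: [-0.4, 0.6, -0.0]
opening: 0.662
grasp_force: 0.0
```

{"name": "drive_tool", "arguments": {
  "steps": [
    [75,0,0,0,0,0,0],
    [75,0,0,0,0,0,0],
    [75,0,0,-0.2,0,0,0],
    [75,0,0,-0.5,0,0,0],
    [75,0,0,-0.9,0,0,0],
    [75,0,0,-0.9,0,0,0],
    [75,0,0,-0.9,0,0,0]
  ]
}}

```text
time_s: 25.1
position: [0.6617, 0.0851, 0.1256]
tcp_rot: [[0.068, 0.998, 0.004], [0.998, -0.068, -0.0], [0.0, 0.004, -1.0]]
force: [-0.0, 0.6, -1.3]
opening: 0.859
grasp_force: 0.0
```

{"name": "drive_tool", "arguments": {
  "steps": [
    [75,0.95,-0.5,-0.3,0,0,0],
    [75,0.95,-0.5,-0.3,0,0,0],
    [75,0.95,-0.5,-0.3,0,0,0],
    [75,0.95,-0.5,-0.3,0,0,0],
    [75,0.95,-0.5,-0.3,0,0,0]
  ]
}}

```text
time_s: 25.6
position: [0.6074, 0.2034, 0.1583]
tcp_rot: [[0.066, 0.998, -0.003], [0.998, -0.066, -0.001], [-0.001, -0.002, -1.0]]
force: [0.3, -0.3, -0.5]
opening: 0.862
grasp_force: 0.0
```

{"name": "drive_tool", "arguments": {
  "steps": [
    [75,0.95,-0.3,0,0,0,0],
    [75,0.95,-0.3,0,0,0,0],
    [75,0.95,-0.3,0,0,0,0],
    [75,0.95,-0.3,0,0,0,0],
    [75,0.95,-0.3,0,0,0,0]
  ]
}}

```text
time_s: 26.1
position: [0.5806, 0.3176, 0.1586]
tcp_rot: [[0.068, 0.998, -0.001], [0.998, -0.068, -0.002], [-0.002, -0.001, -1.0]]
force: [0.6, -0.4, -1.4]
opening: 0.864
grasp_force: 0.0
```

```bash
python3 - <<'E'
from m import *
print(read_state()["time_s"],read_state()["position"])
c,W,d=cap('top');cv2.imwrite('pics/t4.png',cv2.resize(c[130:270,170:380],None,fx=3,fy=3))
for k,(u,v),h in(("blue",(326,164),.066),("silver",(293,162),.053),("black",(261,160),.04),("copper",(228,157),.028)):
    P=W[v-18:v+19,u-16:u+17].reshape(-1,3);print(k,rect(P[~np.isnan(P[:,0])],h))
P=W[220:257,234:271].reshape(-1,3); print("tub",rect(P,.035,tol=.01))
c,W,d=cap('scene');cv2.imwrite('pics/s4.png',cv2.resize(c[130:310,150:390],None,fx=3,fy=3))
for k,(u,v),h in(("blue",(234,200),.066),("silver",(250,224),.053),("black",(266,247),.04),("copper",(284,272),.028)):
    P=W[v-22:v+23,u-22:u+23].reshape(-1,3);print(k,rect(P[~np.isnan(P[:,0])],h))
E
```

```text
26.1 [0.58061987 0.31763479 0.15861948]
blue (array([ 641.9, -159.5]), array([34.3, 35.9]), 85.7, 217, 0.0655)
silver (array([649.2, -81.8]), array([37.6, 38. ]), 89.1, 108, 0.0522)
black (array([ 6.556e+02, -1.000e-01]), array([40. , 39.9]), 85.5, 148, 0.0386)
copper (array([658.8,  84.4]), array([44.8, 44.5]), 85.9, 142, 0.0266)
tub (array([463.9,  10.2]), array([57.7, 56.8]), 46.6, 125, 0.0334)
blue (array([ 643.4, -157.3]), array([37.7, 35. ]), 85.1, 159, 0.0665)
silver (array([ 649.4, -105.6]), array([94.9, 38.4]), 86.1, 252, 0.0519)
black (array([655.8, -22.2]), array([94.2, 41.3]), 84.7, 258, 0.0393)
copper (array([658.6,  57.2]), array([107.2,  44.7]), 86.7, 337, 0.0273)
```

View pics/t4.png

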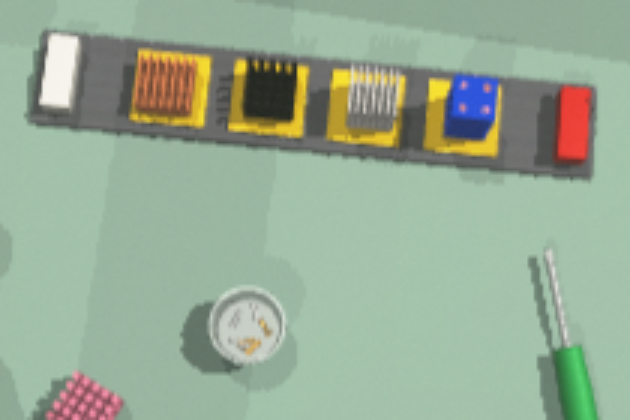

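View pics/s4.png

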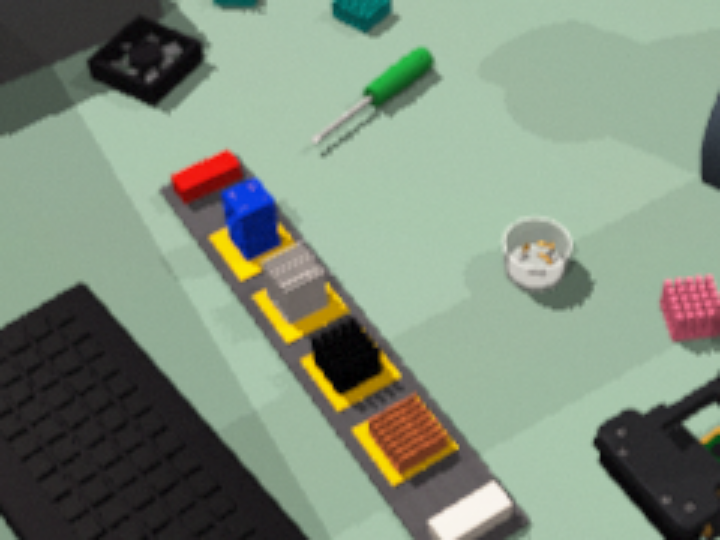

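Both views show blue, silver, black and copper in order from the red block. By the top camera each is within about 4 mm of its pad's centre, square, and at the right height. The tub hasn't moved and the gripper is clear.

```bash
python3 -c "
from rig import order
print(order.hand_in())"
```

```text
the job is handed in; nothing more can be done
None
```

All four heat sinks stand on their pads in height order from the red block (blue, silver, black, copper), each about 4 mm or less off centre by the top camera; the tub was not shifted, and the job was handed in at about 26 s (no verdict returned).

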